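# Wedge the rocking loft gauge

### The job

The grey loft gauge on the club-fitting bench rocks because one of its feet is too short. Press down on the loose corner above the short foot to feel it rock and let go, then push the white wedge along the bench, thin edge first, under that foot until the gauge no longer rocks. Test it by pressing firmly down (about 10 N) on that corner again and finish while still holding it pressed; only push and press with the fingers, never pick up the wedge or the gauge, do not shove the gauge away, and leave the other things alone.

Things in the scene. Friction and masses are not known exactly. Their poses are not given: they have to be found in the camera images.
- gauge: Rocking grey steel box 200 (x) x 240 (y) mm, underside 28, flat top 70 mm above its origin (centre, at sole level); +x points away from its drawer front. Four black dome-ended feet 24 mm across at x +-80, y +-100. The one at x -80, y +100 is short, so it stands on the other three. Clamp block and red scale plate (155 mm high) stand on the top at +x, -y; the rest of the top is free. 3.5 to 5.3 kg.
- foot (a point): Lowest point of the short foot (24 mm across, dome-ended), 5 to 11 mm (varies) above the bench while the box stands untouched.
- loose_corner (a point): Point on the flat top of the box straight above the short foot, 20 mm in from both edges: where to press. 3 to 5 N straight down rocks the box until the short foot meets the bench (5 to 11 mm); let go, it rocks back.
- wedge: Loose white nylon wedge 64 wide (x), 120 long (y), 0.12 kg. Origin: centre of its underside, flat on the bench. Thin edge (2 mm) at its y = -60, upright thick end face (20 mm high) at y = +60 mm. Starts on the box's +y side, thin edge towards the short foot, within 0.25 rad of the box's yaw. Slides with about 1 N; under the short foot the push rises steeply and it stays by friction when let go.
- block: Bystander, leave alone: small white nylon block 36 x 30 x 28 mm. Origin: its underside, centre.
- hosel: Bystander, leave alone: turned steel hosel piece 32 mm across, 45 mm tall. Origin: its underside, centre.
- tape: Bystander, leave alone: roll of black grip tape lying flat, 100 mm across, 24 mm tall. Origin: its underside, centre.
- iron_head: Bystander, leave alone: bare steel iron head lying flat, about 130 x 65 mm. Origin: its underside.
- jar: Bystander, leave alone: small closed jar 56 mm across, 60 mm tall. Origin: its underside, centre.
- glue: Bystander, leave alone: glue bottle 48 mm across, 120 mm tall. Origin: its underside, centre.
- wrench: Bystander, leave alone: steel wrench lying flat. Origin: its underside.
Mind the look-alikes: they are no part of the job. Leave any green look-alike of the wedge alone.

How it is judged (in metres and radians):
On the way, in this order (a step that is already met when the one before it is completed fails the run):
1. the loose corner is pressed down with the fingers until the short foot meets the bench (contact force between the fingers and gauge above 1 N and height (world z) of foot below 0.003 m), for 0.1 s.
2. the fingers are off the gauge and the wedge has been pushed in under the short foot (y of foot in the frame of wedge between -0.055 and 0.04 m and x of foot in the frame of wedge between -0.03 and 0.03 m and contact force between the fingers and gauge below 0.5 N), for 0.1 s.
At the end, for the whole second after the job is handed in: In the last second the fingers press the gauge with over 5 N within 70 mm of the loose corner; the short foot bears on the wedge (over 1 N), 5 mm or more in from its thin edge and under 30 mm off its middle line; gauge level to 0.012 rad, shifted under 30 mm; gauge and flat-lying wedge at rest (contact force between the fingers and gauge above 5 N and horizontal distance between the grasp point and loose_corner below 0.07 m and contact force between wedge and gauge above 1 N and angle between gauge's own z axis and vertical below 0.012 rad and y of foot in the frame of wedge between -0.055 and 0.04 m and x of foot in the frame of wedge between -0.03 and 0.03 m and linear speed of each of gauge, wedge below 0.01 m/s and height (world z) of wedge below 0.006 m and distance of gauge from where it was at the start of the episode below 0.03 m); the arm keeps its last pose, push and grip.
It fails at once if the wedge is lifted off the bench or tipped (height (world z) of wedge above 0.012 m or angle between wedge's own z axis and vertical above 0.3 rad).
It fails at once if the gauge is lifted, tipped over or shoved more than 35 mm (height (world z) of gauge above 0.02 m or angle between gauge's own z axis and vertical above 0.2 rad or distance of gauge from where it was at the start of the episode above 0.035 m).
It fails at once if a bystander is moved more than 30 mm (distance of any of block, hosel, tape, iron_head, jar, glue, wrench from where it was at the start of the episode above 0.03 m).
It also fails if it takes over 64 s, if anything falls off the work surface, if the arm or the gripper's body presses on something with over 40 N, if the wrist force passes 120 N, or if a joint passes its speed limit or range.

### The arm

A 6-joint arm with a two-finger parallel gripper is mounted at the origin on the work surface. World frame = base frame: x ahead of the robot, y to its left, z up, the work surface at z = 0. Lengths are in m, angles in degrees, forces in N, time in s.
With the tool pointing down it reaches from about 0.25 to 0.725 m from the base axis. Payload 9.7 kg.
Tool frame: the origin (TCP) lies midway between the tips of the shut fingers; the grasp point (between the pads) lies 19 mm behind it; z points along the fingers, x is the direction in which the jaws open and shut, and the axes are right-handed (so a half turn about z gives the same grasp; the last joint's range is limited). The gripper opens to 85 mm and grips with 20 to 120 N. Pads are 22 mm wide; open, the fingers measure 114 mm over their backs; the gripper's body (76 mm by 85 mm) begins 54 mm behind the grasp point. The pads swing forward as they close: fully open they stand 13 mm farther back than shut.
Start: joints at [75.401, 4.979, 10.078, 95.1, 0, 90], TCP at [0.139, 0.532, 0.231] pointing down, gripper open.
Joint ranges: [-179.16, 179.16], [-48.56, 103.87], [-65.8, 70.77], [-126.05, 130.52], [-82.76, 87.17], [-180, 180]. Speed limits (degrees/s): [127.2, 127.2, 147.25, 180, 180, 180].

### API

Orientations are given as [roll, pitch, yaw] about the fixed x, y, z axes, in that order (R = Rz(yaw) Ry(pitch) Rx(roll)).
In Python, from workcell import sensors, camera, get_calibration, bot, recognise, place_of gives the robot as it stands. The module is installed in compiled form; this text tells all that it offers.
- The arm moves only by the tool send_rows, never from a script. Its argument "plan" is a list of rows, each a list of 3 entries, a list of its own where there are three numbers: the shift along the tool's x, y, z normalised to -1 to 1, where 1 is 0.3 m, then the turn, a rotation vector about the tool's x, y, z normalised to -1 to 1, where 1 is pi rad, then the closure, from -1 (fully open) to 1 (shut). In form: [[[x, y, z], [rx, ry, rz], claw], ...]. A call has 1 to 10 rows; each row is the pose to reach, as a shift and turn from the pose commanded when the call began, along the tool's axes at that moment, turning the shorter way round; what a row does not reach only later rows make up. A row lasts 1/10 s, in which the tool goes at most 50 mm and 8.59 degrees, less where a joint would pass 70% of its speed; a pose out of reach is approached as far as the arm can. A call with a number of a shift or a turn outside -1 to 1 is refused whole. A call with a gripper value outside its range is refused whole. The fingers move at their own pace and stop on an object; "force" is the grip in N (left out, the last holds). Time passes only in rows, so rows that repeat a pose let the fingers close. It gives the time, the measured TCP pose, the force and the opening at its end, in the units of the state.
- sensors.get_obs(): the state, without advancing time (a new reading comes with each control period).
- camera(name): name is "scene" or "top" or "wrist"; returns the picture (384x512x3 uint8, blue, green, red); there is no depth.
- get_calibration(name): a dict with "fx", "fy", "cx", "cy" (pixels), "k1" (the pictures are not rectified: a ray, as slopes to the right and down, at radius r is drawn at 1 + k1 r^2 times it, then the intrinsics apply), "R" (3x3) and "t" (3): a world point X has camera coordinates R X + t. Camera axes: x right, y down, z forward; pixel columns grow to the right and rows downward; lengths in m; the calibration is good to about 2 mm. A picture is of the moment at which its call begins: read the wrist's pose just before it. get_calibration takes no time and is no camera call; for the wrist camera it gives the pose at the moment of the call.
- bot.job_done(): hands the job in, once; it reports no verdict.
Trained networks look in the newest picture that a camera, given by its name, has taken for a name from the list of things; names that differ only in an ending like _2 or _b are one class to them, and where a whole thing is asked for, a point or a joint stands for the part that bears it (a point fixed in the world has none). Each returns a list of dicts, best first, with "p" (0 to 1); they miss things now and then, are a little off and sometimes report something else, mostly with a low value. They report only what shows in the picture. A call takes as long as a camera call. They do not tell look-alikes from the thing itself.
- recognise(label, camera): "point" ([column, row] in pixels, amid what is visible of it).
- place_of(label, camera): "point" ([column, row] in pixels: a listed point, or the origin of a listed thing).
The state is a dict: "time": time; "q": joint angles; "qd": joint speeds; "joint_efforts": joint torques, N m; "ee_pos": TCP position; "tcp_rot": TCP orientation; "wrist_force": force on the tool from outside, world axes, zero at the start; "torque": the same for the moment, N m; "opening": finger opening in m.
Only numpy, scipy, OpenCV 4.12 (cv2) and the standard library are available. Lean on these libraries where they do the work, as an engineer would, in place of code of your own. Each camera call takes 0.05 s, during which the arm holds its last target. There are 200 camera calls.

## Working session

There is one attempt and no reset: what is moved stays moved. The work goes in short steps, Python scripts to look and compute and a tool call to move; the robot and the scene stay as the last step left them, time stands still between calls to the robot, and variables do not carry over. Pictures are saved under pics/ and viewed, on a budget of 10 in all, crops included, one or two more only if the job needs it, and the job is handed in when it is done.

Besides the shell and the picture viewer there is one more tool, called by a JSON object that holds its "fn" and its "kwargs", one argument or row to a line. send_rows: Moves the arm, as the interface text tells. Scaled input: -1 to 1 covers 0.3 m each way for a shift and pi rad each way for a turn. Its arguments: {"type":"object","properties":{"plan":{"type":"array"},"force":{"type":"number"}},"required":["plan"]}

```bash
mkdir -p pics; cat > h.py <<'E'
import numpy as np, cv2
from scipy.spatial.transform import Rotation as Ro
from workcell import sensors, camera, get_calibration, bot, recognise, place_of
def ray(c,p):
    K=np.array([[c['fx'],0,c['cx']],[0,c['fy'],c['cy']],[0,0,1.]])
    n=cv2.undistortPoints(np.array([[p]],float),K,np.array([c['k1'],0,0,0,0]))[0,0]
    R=np.array(c['R']);t=np.array(c['t'])
    return -R.T@t, R.T@np.array([n[0],n[1],1])
def at(c,p,z):
    o,d=ray(c,p); return o+d*(z-o[2])/d[2]
def proj(c,X):
    x=np.array(c['R'])@np.array(X,float)+np.array(c['t']); a=x[:2]/x[2]; a=a*(1+c['k1']*(a@a))
    return np.array([c['fx']*a[0]+c['cx'],c['fy']*a[1]+c['cy']])
E
python3 - <<'E'
from h import *
s=sensors.get_obs();print(s)
ims=[]
Z=dict(gauge=0,foot=.008,loose_corner=.07,wedge=0,block=0,hosel=0,tape=0,iron_head=0,jar=0,glue=0,wrench=0)
for n in("scene","top"):
    c=get_calibration(n);im=camera(n);cv2.imwrite(f"pics/{n}0.png",im)
    print(n,-np.array(c['R']).T@c['t'])
    for l,z in Z.items():
        r=place_of(l,n)
        print(l,[(round(d['p'],2),np.round(d['point']).tolist(),at(c,d['point'],z).round(3)[:2].tolist()) for d in r[:3]])
E
```

```text
{'time': 0.0, 'q': array([7.54031745e+01, 5.01041782e+00, 1.00354367e+01, 9.50998975e+01,
       1.13270736e-03, 8.99999413e+01]), 'qd': array([-0.00853687,  0.02599926,  0.06945612, -0.00385024,  0.02634126,
       -0.00286703]), 'joint_efforts': array([ 7.96847780e-04, -5.20385921e+01,  4.64802396e+01,  1.62375852e-02,
        3.85457724e-05, -8.87445253e-06]), 'ee_pos': array([0.13854604, 0.53202963, 0.23059842]), 'tcp_rot': array([-1.79998867e+02,  7.48786640e-02,  7.54032332e+01]), 'wrist_force': array([0.19906348, 0.34329402, 0.29447802]), 'torque': array([ 0.0364982 , -0.07059684, -0.00144437]), 'opening': 0.08550949198009992}
scene [1.40077087 0.0362626  0.95598711]
gauge [(0.58, [202.0, 222.0], [0.62, -0.163]), (0.56, [257.0, 233.0], [0.66, 0.006]), (0.47, [266.0, 199.0], [0.524, 0.033])]
foot [(0.36, [193.0, 183.0], [0.462, -0.209])]
loose_corner [(0.81, [231.0, 182.0], [0.518, -0.077])]
wedge [(0.76, [275.0, 171.0], [0.394, 0.061]), (0.71, [265.0, 199.0], [0.523, 0.029]), (0.71, [334.0, 209.0], [0.561, 0.244])]
block [(0.58, [192.0, 185.0], [0.461, -0.214])]
hosel [(0.65, 
[... 460 characters left out ...]
0, 182.0], [0.61, -0.172])]
loose_corner [(0.94, [281.0, 202.0], [0.532, -0.086]), (0.2, [384.0, 175.0], [0.629, -0.423])]
wedge [(0.95, [187.0, 190.0], [0.575, 0.24]), (0.78, [246.0, 202.0], [0.538, 0.033]), (0.78, [233.0, 245.0], [0.39, 0.074])]
block [(0.55, [314.0, 230.0], [0.445, -0.205])]
hosel [(0.44, [280.0, 203.0], [0.537, -0.086]), (0.41, [253.0, 166.0], [0.665, 0.01])]
tape [(0.55, [188.0, 141.0], [0.753, 0.247])]
iron_head [(0.82, [130.0, 190.0], [0.575, 0.444])]
jar [(0.75, [114.0, 256.0], [0.341, 0.484])]
glue [(0.79, [390.0, 233.0], [0.439, -0.463]), (0.71, [252.0, 168.0], [0.659, 0.014])]
wrench [(0.77, [386.0, 176.0], [0.637, -0.457]), (0.24, [130.0, 190.0], [0.574, 0.444])]
```

View pics/top0.png

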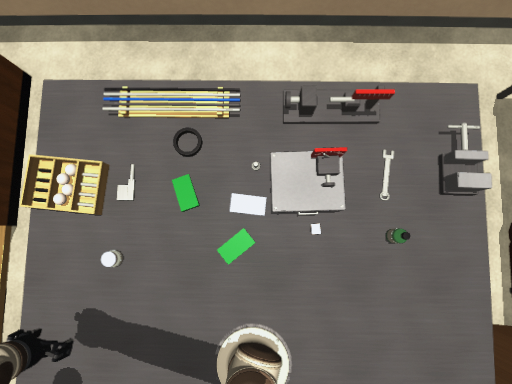

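View pics/scene0.png

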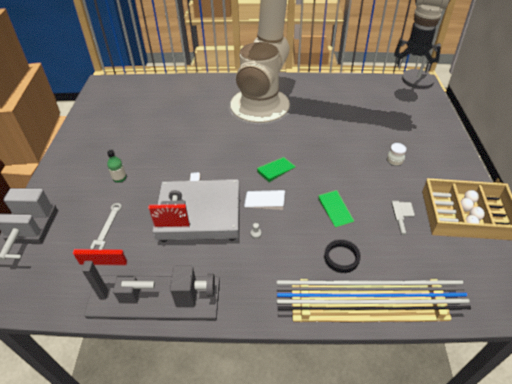

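The top view shows the grey gauge (271–345, 151–213) with its handle side facing the robot. The white wedge is at (248,204), the hosel at (256,166) and the block at (316,229). The green look-alikes are at (185,193) and (236,246). Next I refine this numerically.

```bash
cat > m.py <<'E'
from h import *
def quad(im,box,cond):
    x0,x1,y0,y1=box; sub=im[y0:y1,x0:x1].astype(int)
    m=cond(sub).astype(np.uint8)
    n,l,st,ce=cv2.connectedComponentsWithStats(m); k=1+np.argmax(st[1:,4])
    pts=np.argwhere(l==k)[:,::-1]+[x0,y0]
    return pts.astype(float)
def rect(c,pts,z):
    w=np.array([at(c,p,z)[:2] for p in pts],np.float32)
    return cv2.minAreaRect(w*1000)
white=lambda s:(s.min(2)>185)
E
python3 - <<'E'
from m import *
im=cv2.imread('pics/top0.png');c=get_calibration('top')
print('wedge',rect(c,quad(im,(222,270,185,222),white),.011))
print(im[190,290],im[205,275],im[204,240],im[204,260])
g=lambda s:(s.min(2)>110)&(s.max(2)-s.min(2)<30)
print('gauge',rect(c,quad(im,(269,350,148,214),g),.07))
w=get_calibration('wrist');R=Ro.from_euler('xyz',sensors.get_obs()['tcp_rot'],degrees=True).as_matrix()
cp=-np.array(w['R']).T@w['t'];print('cam in tool',R.T@(cp-sensors.get_obs()['ee_pos']),(R.T@np.array(w['R']).T).round(3),w['fx'])
for t in [(.45,.03,.3),(.5,0.05,.3)]:
    d=R.T@(np.array(t)-sensors.get_obs()['ee_pos']);print(t,d/.3)
E
```

```text
wedge ((530.4819946289062, 26.314388275146484), (120.38130950927734, 63.52091979980469), 84.27655792236328)
[190 196 198] [199 203 206] [245 241 237] [246 241 238]
gauge ((606.9388427734375, -170.57481384277344), (198.28524780273438, 238.6052703857422), 2.6696810722351074)
cam in tool [-1.08157206e-04 -7.76680436e-02 -1.41667328e-01] [[ 1.    -0.     0.   ]
 [ 0.     0.954  0.298]
 [-0.    -0.298  0.954]] 320.55277465935154
(0.45, 0.03, 0.3) [-1.35856718  1.42635272 -0.22906267]
(0.5, 0.05, 0.3) [-1.25205071  1.57083962 -0.22906107]
```

{"fn": "send_rows", "kwargs": {
  "plan": [
    [[-0.82,0.97,0],[0,0,0.45],1],
    [[-0.82,0.97,0],[0,0,0.45],1],
    [[-0.82,0.97,0],[0,0,0.45],1],
    [[-0.82,0.97,0],[0,0,0.45],1],
    [[-0.82,0.97,0],[0,0,0.45],1],
    [[-0.82,0.97,0],[0,0,0.45],1],
    [[-0.82,0.97,0],[0,0,0.45],1],
    [[-0.82,0.97,0],[0,0,0.45],1],
    [[-0.82,0.97,0],[0,0,0.45],1],
    [[-0.82,0.97,0],[0,0,0.45],1]
  ]
}}

```text
time: 2.2
ee_pos: [0.3588, 0.2198, 0.2314]
tcp_rot: [-180.0, -0.0, -6.1]
wrist_force: [0.3, -0.1, -0.1]
opening: -0.0
```

{"fn": "send_rows", "kwargs": {
  "plan": [
    [[0.636,0.923,0.27],[0,0,0],1],
    [[0.636,0.923,0.27],[0,0,0],1],
    [[0.636,0.923,0.27],[0,0,0],1],
    [[0.636,0.923,0.27],[0,0,0],1],
    [[0.636,0.923,0.27],[0,0,0],1],
    [[0.636,0.923,0.27],[0,0,0],1],
    [[0.636,0.923,0.27],[0,0,0],1],
    [[0.636,0.923,0.27],[0,0,0],1],
    [[0.636,0.923,0.27],[0,0,0],1]
  ]
}}

```text
time: 3.1
ee_pos: [0.5209, -0.0741, 0.1497]
tcp_rot: [-180.0, 0.1, -5.7]
wrist_force: [-0.1, 0.3, 0.4]
opening: 0.0001
```

```bash
python3 - <<'E'
from h import *
s=sensors.get_obs();c=get_calibration('wrist');im=camera('wrist')
print(s['ee_pos'],s['tcp_rot'])
def T(p,xy,a): 
    a=np.radians(a);return (xy[0]+p[0]*np.cos(a)-p[1]*np.sin(a),xy[1]+p[0]*np.sin(a)+p[1]*np.cos(a),p[2])
def poly(P,col): cv2.polylines(im,[np.array([proj(c,x) for x in P]).round().astype(int)],True,col,1)
G=lambda *p:T(p,(.607,-.1706),2.67); W=lambda *p:T(p,(.5305,.0263),-5.72)
poly([G(-.1,-.12,.07),G(.1,-.12,.07),G(.1,.12,.07),G(-.1,.12,.07)],(0,0,255))
poly([W(-.032,-.06,.002),W(.032,-.06,.002),W(.032,.06,.02),W(-.032,.06,.02)],(255,0,0))
cv2.circle(im,tuple(proj(c,G(-.08,.1,.07)).round().astype(int)),4,(0,255,0),1)
for l,z in(('loose_corner',.07),('foot',.008)): print(l,[(d['p'],at(c,d['point'],z)) for d in place_of(l,'wrist')[:2]])
cv2.imwrite('pics/w1.png',im)
E
```

```text
[ 0.52091053 -0.07412551  0.14968493] [-1.79987596e+02  8.35218118e-02 -5.71983803e+00]
loose_corner [(0.97, array([ 0.5205536 , -0.07344662,  0.07      ]))]
foot []
```

View pics/w1.png

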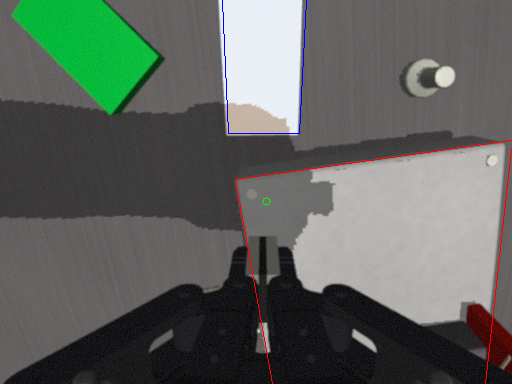

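The overlay fits the wedge (220–305, 0–134) and the gauge edges, and the network agrees on the loose corner to 1 mm. Now I press.

{"fn": "send_rows", "kwargs": {
  "plan": [
    [[0,0,0.12],[0,0,0],1],
    [[0,0,0.22],[0,0,0],1],
    [[0,0,0.24],[0,0,0],1],
    [[0,0,0.25],[0,0,0],1],
    [[0,0,0.26],[0,0,0],1],
    [[0,0,0.265],[0,0,0],1],
    [[0,0,0.27],[0,0,0],1]
  ]
}}

```text
time: 3.95
ee_pos: [0.5217, -0.0734, 0.0703]
tcp_rot: [180.0, -0.1, -5.6]
wrist_force: [0.7, -0.1, -0.9]
opening: -0.0001
```

{"fn": "send_rows", "kwargs": {
  "plan": [
    [[0,0,0.005],[0,0,0],1],
    [[0,0,0.01],[0,0,0],1],
    [[0,0,0.012],[0,0,0],1]
  ]
}}

```text
time: 4.25
ee_pos: [0.5209, -0.073, 0.0662]
tcp_rot: [-179.9, 0.0, -5.6]
wrist_force: [-4.8, 3.8, 6.2]
opening: -0.0001
```

{"fn": "send_rows", "kwargs": {
  "plan": [
    [[0,0,0.004],[0,0,0],1],
    [[0,0,0.008],[0,0,0],1],
    [[0,0,0.008],[0,0,0],1]
  ]
}}

```text
time: 4.55
ee_pos: [0.5209, -0.073, 0.0647]
tcp_rot: [-180.0, -0.0, -5.6]
wrist_force: [-6.7, 2.9, 12.6]
opening: 0.0
```

{"fn": "send_rows", "kwargs": {
  "plan": [
    [[0,0,0.004],[0,0,0],1],
    [[0,0,0.006],[0,0,0],1],
    [[0,0,0.006],[0,0,0],1]
  ]
}}

```text
time: 4.85
ee_pos: [0.521, -0.0729, 0.0644]
tcp_rot: [-179.9, -0.1, -5.6]
wrist_force: [-11.5, 4.4, 24.6]
opening: -0.0001
```

{"fn": "send_rows", "kwargs": {
  "plan": [
    [[0,0,-0.1],[0,0,0],1],
    [[0,0,-0.2],[0,0,0],1],
    [[0,-0.15,-0.2],[0,0,0],0.4],
    [[0,-0.3,-0.2],[0,0,0],0.4],
    [[0,-0.45,-0.2],[0,0,0],0.4],
    [[0,-0.64,-0.2],[0,0,0],0.4],
    [[0,-0.64,-0.1],[0,0,0],0.4],
    [[0,-0.64,0],[0,0,0],0.4]
  ]
}}

```text
time: 5.65
ee_pos: [0.5406, 0.1199, 0.0615]
tcp_rot: [-180.0, -0.1, -5.4]
wrist_force: [-0.2, -0.8, -0.6]
opening: 0.0257
```

```bash
python3 - <<'E'
from m import *
s=sensors.get_obs();print(s['ee_pos'],s['tcp_rot'],s['wrist_force'],s['opening'])
c=get_calibration('top');im=camera('top');cv2.imwrite('pics/t2.png',im)
print('wedge',rect(c,quad(im,(222,270,185,222),white),.011))
g=lambda s:(s.min(2)>110)&(s.max(2)-s.min(2)<30)
print('gauge',rect(c,quad(im,(269,350,148,214),g),.07))
cw=get_calibration('wrist');cv2.imwrite('pics/w2.png',camera('wrist'))
E
```

```text
[0.54057556 0.11994727 0.06147984] [-1.79956928e+02 -1.28439909e-01 -5.42487421e+00] [-0.24373607 -0.78029967 -0.58160359] 0.025652380950174535
wedge ((530.4304809570312, 25.80038833618164), (118.01754760742188, 63.52091979980469), 84.27655792236328)
gauge ((607.3974609375, -171.038330078125), (197.72378540039062, 237.9401397705078), 2.561758041381836)
```

View pics/w2.png

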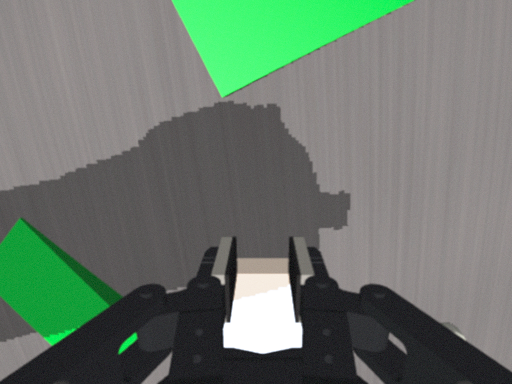

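{"fn": "send_rows", "kwargs": {
  "plan": [
    [[0,0,0.1],[0,0,0],0.4],
    [[0,0,0.175],[0,0,0],0.4],
    [[0,0,0.175],[0,0,0],0.4],
    [[0,0.05,0.175],[0,0,0],0.4],
    [[0,0.1,0.175],[0,0,0],0.4],
    [[0,0.13,0.175],[0,0,0],0.4],
    [[0,0.16,0.175],[0,0,0],0.4],
    [[0,0.18,0.175],[0,0,0],0.4],
    [[0,0.18,0.175],[0,0,0],0.4]
  ]
}}

```text
time: 6.65
ee_pos: [0.5346, 0.063, 0.0092]
tcp_rot: [180.0, -0.0, -5.7]
wrist_force: [0.4, 0.9, -0.3]
opening: 0.0255
```

```bash
cat > look.py <<'E'
from m import *
import sys
s=sensors.get_obs();print(s['ee_pos'],s['tcp_rot'],s['wrist_force'])
c=get_calibration('top');im=camera('top');cv2.imwrite('pics/t_%s.png'%sys.argv[1],im)
print('wedge',rect(c,quad(im,(222,272,180,222),white),.014))
g=lambda s:(s.min(2)>110)&(s.max(2)-s.min(2)<30)
print('gauge',rect(c,quad(im,(269,350,148,214),lambda q:g(q)&(q.min(2)<220)),.07))
E
python3 look.py 3
```

```text
[0.53456898 0.0630347  0.0092353 ] [ 1.79980923e+02 -1.58287430e-02 -5.66297205e+00] [ 0.37029503  0.87935519 -0.28419762]
wedge ((541.9171752929688, 70.28309631347656), (142.76419067382812, 89.60176849365234), 1.662190318107605)
gauge ((606.794189453125, -170.09481811523438), (196.9634246826172, 244.5775909423828), 0.9568572044372559)
```

{"fn": "send_rows", "kwargs": {
  "plan": [
    [[0,0.02,0],[0,0,0],0.4],
    [[0,0.04,0],[0,0,0],0.4],
    [[0,0.055,0],[0,0,0],0.4],
    [[0,0.065,0],[0,0,0],0.4],
    [[0,0.07,0],[0,0,0],0.4],
    [[0,0.07,0],[0,0,0],0.4]
  ]
}}

```text
time: 7.3
ee_pos: [0.5324, 0.0428, 0.0089]
tcp_rot: [180.0, 0.0, -5.6]
wrist_force: [-0.7, -0.6, -0.2]
opening: 0.0255
```

{"fn": "send_rows", "kwargs": {
  "plan": [
    [[0,0.008,0],[0,0,0],0.4],
    [[0,0.013,0],[0,0,0],0.4],
    [[0,0.013,0],[0,0,0],0.4]
  ]
}}

```text
time: 7.6
ee_pos: [0.5321, 0.0393, 0.0089]
tcp_rot: [-180.0, 0.0, -5.6]
wrist_force: [-0.1, 3.3, -0.6]
opening: 0.0258
```

{"fn": "send_rows", "kwargs": {
  "plan": [
    [[0,0.008,0],[0,0,0],0.4],
    [[0,0.01,0],[0,0,0],0.4],
    [[0,0.01,0],[0,0,0],0.4]
  ]
}}

```text
time: 7.9
ee_pos: [0.5319, 0.0371, 0.009]
tcp_rot: [-179.9, 0.0, -5.6]
wrist_force: [1.5, 7.7, -1.5]
opening: 0.0256
```

{"fn": "send_rows", "kwargs": {
  "plan": [
    [[0,0.006,0],[0,0,0],0.4],
    [[0,0.01,0],[0,0,0],0.4],
    [[0,0.01,0],[0,0,0],0.4]
  ]
}}

```text
time: 8.2
ee_pos: [0.5318, 0.0351, 0.0091]
tcp_rot: [-179.8, -0.0, -5.5]
wrist_force: [1.2, 11.9, -0.8]
opening: 0.0255
```

```bash
python3 look.py 4; python3 -c "
from h import *
cv2.imwrite('pics/s4.png',cv2.resize(camera('scene')[150:270,140:310],None,fx=4,fy=4,interpolation=cv2.INTER_CUBIC))"
```

```text
[0.53177823 0.03511564 0.00912737] [-1.79765611e+02 -6.34768727e-03 -5.51519794e+00] [ 1.17830743 11.88451806 -0.77428563]
wedge ((542.4004516601562, 30.690563201904297), (142.16925048828125, 169.03909301757812), 1.0183690786361694)
gauge ((606.7730102539062, -168.50997924804688), (196.9726104736328, 247.94271850585938), 0.9571861028671265)
```

View pics/s4.png

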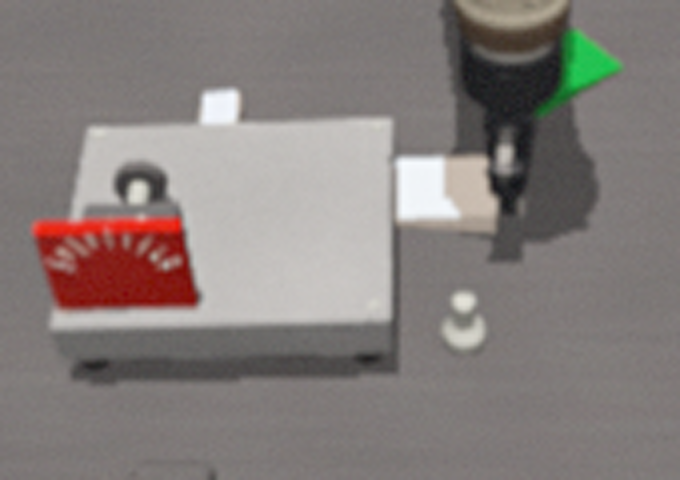

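The wedge is in under the box edge and the push has risen to 12 N. I back off to check the gauge for shift and the wedge's position.

{"fn": "send_rows", "kwargs": {
  "plan": [
    [[0,-0.08,0],[0,0,0],0.4],
    [[0,-0.12,-0.05],[0,0,0],0.4],
    [[0,-0.2,-0.2],[0,0,0],1],
    [[0,-0.35,-0.35],[0,0,0],1],
    [[0,-0.45,-0.4],[0,0,0],1],
    [[0,-0.45,-0.4],[0,0,0],1]
  ]
}}

```text
time: 8.9
ee_pos: [0.5465, 0.1716, 0.1343]
tcp_rot: [-179.8, -0.4, -5.4]
wrist_force: [0.5, -1.2, -0.4]
opening: -0.0002
```

```bash
python3 look.py 5; python3 - <<'E'
from m import *
c=get_calibration('wrist');im=camera('wrist');cv2.imwrite('pics/w5.png',im)
print([(d['p'],d['point'],at(c,d['point'],.07)) for d in place_of('loose_corner','wrist')[:2]],[(d['p'],d['point'],at(c,d['point'],0)) for d in place_of('wedge','wrist')[:2]])
E
```

```text
[0.54654395 0.17157377 0.13434631] [-179.82621808   -0.38304645   -5.38948081] [ 0.5268109  -1.17791433 -0.37235098]
wedge ((525.4115600585938, -16.36062240600586), (83.45609283447266, 63.34760665893555), 83.85549926757812)
gauge ((607.3804931640625, -166.6202850341797), (197.54563903808594, 247.2076416015625), 2.5413589477539062)
[] [(0.91, [113.8, 297.6], array([0.38296352, 0.06288806, 0.        ])), (0.9, [260.2, 364.2], array([ 0.52285625, -0.03635727,  0.        ]))]
```

View pics/w5.png

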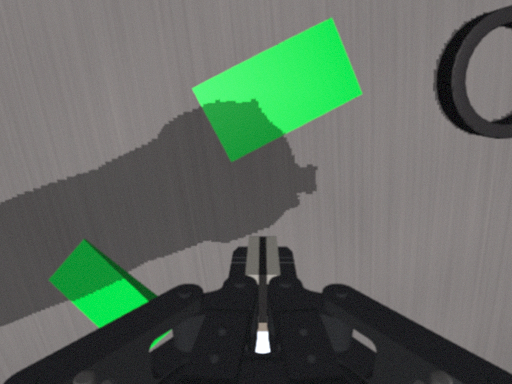

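{"fn": "send_rows", "kwargs": {
  "plan": [
    [[0,0.2,0],[0,0,0],1],
    [[0,0.4,0],[0,0,0],1],
    [[0,0.6,0],[0,0,0],1],
    [[0,0.76,0],[0,0,0],1],
    [[0,0.823,0],[0,0,0],1],
    [[0,0.823,0.1],[0,0,0],1],
    [[0,0.823,0.17],[0,0,0],1],
    [[0,0.823,0.19],[0,0,0],1],
    [[0,0.823,0.2],[0,0,0],1],
    [[0,0.823,0.2],[0,0,0],1]
  ]
}}

```text
time: 10.1
ee_pos: [0.5196, -0.079, 0.0696]
tcp_rot: [179.9, 0.1, -5.7]
wrist_force: [-1.5, -1.0, 2.8]
opening: -0.0
```

{"fn": "send_rows", "kwargs": {
  "plan": [
    [[0,0,0.006],[0,0,0],1],
    [[0,0,0.012],[0,0,0],1],
    [[0,0,0.012],[0,0,0],1]
  ]
}}

```text
time: 10.4
ee_pos: [0.5199, -0.0788, 0.0692]
tcp_rot: [179.9, -0.1, -5.6]
wrist_force: [-16.0, -1.0, 29.7]
opening: -0.0002
```

{"fn": "send_rows", "kwargs": {
  "plan": [
    [[0,0,-0.004],[0,0,0],1],
    [[0,0,-0.0075],[0,0,0],1],
    [[0,0,-0.0075],[0,0,0],1],
    [[0,0,-0.0075],[0,0,0],1]
  ]
}}

```text
time: 10.8
ee_pos: [0.5199, -0.0788, 0.0694]
tcp_rot: [179.9, 0.0, -5.6]
wrist_force: [-7.5, -1.3, 12.9]
opening: -0.0003
```

```bash
python3 look.py 6; python3 - <<'E'
from h import *
for i in range(4):
    cv2.imwrite('pics/w6.png',camera('wrist'));s=sensors.get_obs();print(s['time'],s['ee_pos'],s['wrist_force'])
E
```

```text
[ 0.51990138 -0.07880562  0.06937771] [ 1.79932070e+02  6.86418226e-03 -5.63102193e+00] [-7.54085595 -1.32130809 12.93700486]
wedge ((542.5543212890625, -43.17036056518555), (32.923545837402344, 145.2674102783203), 82.76337432861328)
gauge ((593.8776245117188, -234.1199951171875), (186.06471252441406, 114.56404113769531), 3.2234256267547607)
10.9 [ 0.51990582 -0.07880372  0.06938159] [-7.44675552 -2.36132752 13.7101387 ]
10.95 [ 0.51991057 -0.07883568  0.0693974 ] [-8.15720352 -1.62340507 13.72648181]
11.0 [ 0.51989081 -0.07882633  0.06936112] [-8.55801653 -2.18241079 13.00632049]
11.05 [ 0.51991703 -0.07882478  0.06939114] [-7.88655756 -1.62768862 14.35146104]
```

View pics/w6.png

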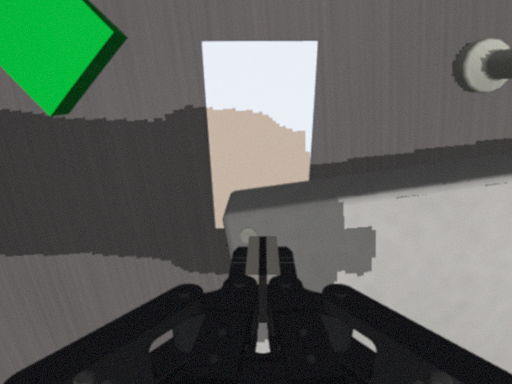

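```bash
python3 - <<'E'
from h import *
c=get_calibration('wrist')
for p,z in(((203,41),.02),((318,41),.02),((215,228),.002),((233,192),.07)): print(p,at(c,p,z).round(4))
E
```

```text
(203, 41) [0.4963 0.0278 0.02  ]
(318, 41) [0.5593 0.0215 0.02  ]
(215, 228) [ 0.4835 -0.0913  0.002 ]
(233, 192) [ 0.5084 -0.0452  0.07  ]
```

```bash
python3 - <<'E'
from h import *
c=get_calibration('wrist')
print(proj(c,(.5015,-.0554,.07)),proj(c,(.5015,-.0554,.028)),at(c,(225,214),.07),at(c,(233,192),.028),[(d['p'],at(c,d['point'],.07)) for d in place_of('loose_corner','wrist')[:1]])
s=sensors.get_obs();print(s['wrist_force'])
bot.job_done()
E
```

```text
[221.27982524 213.84211343] [229.95551603 188.05923259] [ 0.50323972 -0.05564982  0.07      ] [ 0.50299952 -0.05802579  0.028     ] []
[-7.50533367 -2.24893029 14.33076283]
the job is handed in; nothing more can be done
```

The job is handed in with the wedge under the short foot and the fingers still pressing the loose corner with about 13–14 N. The hand-in gave no verdict.

- **What I did:** I pressed the loose corner until the foot bottomed on the bench, where the force rose from 6 to 25 N with almost no further travel. I then let go and pushed the white wedge thin edge first with two finger tips until the push reached about 12 N. After backing off, I pressed the corner again.
- **Rocking:** The pressed corner now stays at z 0.0692–0.0696 m from 3 to 30 N. Before wedging it dropped to 0.0644 m, so the rock is gone.
- **Wedge position:** From the wrist and top pictures, the foot sits about 20 mm in from the wedge's thin edge and about 3–4 mm off its middle line.
- **Gauge shift:** The gauge moved no more than about 2 mm from its start.
- **Checks that failed or were off:**
  - The top-camera fits were spoiled when the arm covered the view, and the gauge fit after backing off also took in part of the wedge.
  - The network did not find the loose corner in the last two wrist pictures.
  - The fingers also push sideways on the gauge with about 8 N; I left this as it is.
  - The press is a little above the 10 N asked for, and it peaked near 30 N for a moment.

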